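# Slide the fixture carrier to its station and hold the D-bore knob pressed on the spindle

## Task

Push the carrier along the slide until its spring detent drops in at the station where the yellow marks line up. Then take the red-winged knob from the bench, turn it so the flat of its D bore matches the flat of the spindle, push it on and press it all the way down against the spring collar. Finish while still holding the knob pressed down, with the carrier still in its station, and leave the other parts on the bench alone.

Things in the scene. Friction and masses are not known exactly. Their poses are not given: they have to be found in the camera images.
- station (a point): Point on the centre line of the fixed slide (dark steel base 130 x 440 x 12 mm, on it a 50 mm wide rail, top 26 mm above the bench, blue end stops), between the two yellow marks on the base's long edges. y axis: along the slide, the way the carrier must be pushed; z up. With the detent in, carrier_mark stands straight above it.
- carrier (a joint): Carrier's position along the slide's y, m: -0.11 and +0.11 at the end stops, 0.070 with the detent in at the station. Starts between -0.10 and -0.01; friction about 1.5 N. The detent is a spring ball dropping between two low brass bumps: about 8 N to push it in or out; the ball meets the first bump 13 mm before the station and centres the carrier over the last few mm.
- carrier_mark (a point): Centre of the top of the carrier's aluminium plate (100 mm across x 200 mm along the slide, 15 mm thick, top 43 mm above the bench), in line with yellow marks on its long edges. Axes as station. From here the handle post stands 65 mm back (-y), the spindle's axis 45 mm ahead (+y) on a blue housing 76 x 76 mm that rises 24 mm above the plate.
- handle_top (a point): Centre of the top of the carrier's handle: upright black round post, 14 mm diameter, standing 45 mm out of the plate (top 88 mm above the bench), on the slide's centre line, 65 mm clear of the blue housing. Can be gripped from above or pushed. Axes as station.
- spindle_top (a point): Centre of the top of the upright steel D-spindle on the carrier, 101 mm above the bench. Diameter 20 mm, one flat 4 mm from the axis, top edge chamfered 1.5 mm wide x 1 mm. x axis: out of the flat (white line on the dark flange and red mark on the top lie on that side), within 0.5 rad of the slide's x axis; z up. Clamped and does not turn in handling.
- collar (a joint): How far the spring collar (brass ring round the spindle, 41 mm outside, 24 mm inside diameter) is pressed down, m: 0 up, 0.008 at its stop. Its top is 14 mm below spindle_top when up, 22 mm when fully down. About 5 N starts it, 10 N reaches the stop; let go, it lifts the knob again.
- knob: Loose knob, 0.16 kg, bore down on the bench. Black hub 48 mm diameter, 28 mm high, red wing grip on top, 58 mm high overall. Origin: centre of the underside (mouth of the bore); z up. D bore 24 mm deep, 22 mm diameter, its flat 4.8 mm from the axis on the +x side. Fits only with its x along the spindle's x (within about 0.1 rad); they start less than 1.45 rad apart.
- knob_grip (a point): Centre of the top of the knob's red wing grip: a bar 64 mm long (knob's x) x 14 mm wide (y) x 30 mm high on top of the hub, 58 mm above the knob's underside. The broad white line on it runs from near the middle to the +x end, the side of the bore's flat. Axes as the knob's.
- soft_jaw: Bystander: stepped aluminium vise jaw, 32 x 90 x 35 mm, loose. Origin at the centre of its underside.
- t_nut: Bystander: dark steel T-nut, 30 x 50 x 22 mm, loose. Origin at the centre of its underside.
- collet: Bystander: round steel collet, 48 mm diameter, 38 mm high, loose. Origin at the centre of its underside.

How it is judged:
On the way, in this order (a step that is already met when the one before it is completed fails the run):
1. the carrier rests in the station detent (value of joint carrier between 0.066 and 0.074 m and velocity of joint carrier between -0.02 and 0.02 m/s), for 0.2 s.
2. the knob, flats matched, is pushed over the spindle down to the collar (horizontal distance between knob and spindle_top below 0.003 m and z of knob in the frame of spindle_top below -0.0125 m and angle between knob's own z axis and vertical below 0.1 rad and angle between the x axis of knob and the x axis of spindle_top, either way round below 0.3 rad), for 0.1 s.
At the end, for the whole second after the job is handed in: The carrier is in its station (joint within 4 mm of 0.070), the knob sits upright on the spindle (axes within 3 mm, tilt under 0.1 rad, flats matched), and the gripper, touching the knob with more than 2 N, keeps it pressed so that the spring collar stays at least 5.5 mm down of its 8 mm (all of step 2 and value of joint carrier between 0.066 and 0.074 m and value of joint collar above 0.0055 m and contact force between knob and the fingers above 2 N); the arm keeps its last pose, push and grip.
It fails at once if the soft jaw is disturbed (moved more than 20 mm) (distance of soft_jaw from where it was at the start of the episode above 0.02 m).
It fails at once if the t nut is disturbed (moved more than 20 mm) (distance of t_nut from where it was at the start of the episode above 0.02 m).
It fails at once if the collet is disturbed (moved more than 20 mm) (distance of collet from where it was at the start of the episode above 0.02 m).
It also fails if it takes over 54 s, if anything falls off the work surface, if the arm or the gripper's body presses on something with over 40 N, if the wrist force passes 120 N, or if a joint passes its speed limit or range.

## Robot

A 6-joint arm with a two-finger parallel gripper is mounted at the origin on the work surface. World frame = base frame: x ahead of the robot, y to its left, z up, the work surface at z = 0. Lengths are in m, angles in rad, forces in N, time in s.
With the tool pointing down it reaches from about 0.35 to 0.775 m from the base axis. Payload 7.3 kg.
Tool frame: the origin (TCP) lies on the mounting face of the last link; the fingertips stand 178 mm ahead of it and the grasp point (between the pads) lies 159 mm ahead of it (robot.grip_depth is the distance from the TCP to the grasp point, in m); z points along the fingers, y is the line along which they close (so a half turn about z gives the same grasp; the last joint's range is limited). The gripper opens to 92 mm and grips with 3 to 60 N. Pads are 19 mm wide; open, the fingers measure 130 mm over their backs; the gripper's body (75 mm by 190 mm) begins 47 mm behind the grasp point.
Start: joints at [-1.357, 0.342, 1.524, -0, 1.275, -0.146], TCP at [0.185, -0.491, 0.405] pointing down, gripper open.
Joint ranges: [-2.53, 2.53], [-0.77, 2.02], [0.04, 2.7], [-1, 4.14], [0.28, 2.66], [-3.11, 3.11]. Speed limits (rad/s): [2.57, 2.57, 3.14, 3.14, 3.14, 3.14].

## Interface

Orientations are given as [roll, pitch, yaw] about the fixed x, y, z axes, in that order (R = Rz(yaw) Ry(pitch) Rx(roll)).
In Python, from cell import observe, cams, robot, models gives the robot as it stands.
- The arm moves only by the shell command python3 -m jog 'ROWS' [FORCE]. ROWS is JSON, a list of rows, each a list of 3 entries, a list of its own where there are three numbers: the shift along the tool's x, y, z each as a share of 0.4 m, from -1 to 1, then the turn about the tool's z as a share of pi rad, from -1 to 1, then the closure, from 0 (fully open) to 1 (shut). In form: [[[x, y, z], turn, jaw], ...]. A call has 1 to 12 rows; each row is the pose to reach, as a shift and turn from the pose commanded when the call began, along the tool's axes at that moment, turning the shorter way round; what a row does not reach only later rows make up. A row lasts 1/8 s, in which the tool goes at most 62.5 mm and 10.7 degrees, less where a joint would pass 70% of its speed; a pose out of reach is approached as far as the arm can. A call with a number of a shift or a turn outside -1 to 1 is refused whole. A call with a gripper value outside its range is refused whole. The fingers move at their own pace and stop on an object; FORCE is the grip in N (left out, the last holds). Time passes only in rows, so rows that repeat a pose let the fingers close. It gives the time, the measured TCP pose, the force, the opening and the grip force at its end, in the units of the state.
- observe(): the state, without advancing time (a new reading comes with each control period).
- cams.read_camera(name): name is "side" or "top" or "wrist"; returns the picture (420x560x3 uint8, red, green, blue); there is no depth.
- cams.camera_model(name): a dict with "camera_matrix" (3x3 intrinsics, pixels), "pose" (4x4, takes a point from camera to world coordinates). Camera axes: x right, y down, z forward; pixel columns grow to the right and rows downward; lengths in m; the calibration is good to about 2 mm. A picture is of the moment at which its call begins: read the wrist's pose just before it. camera_model takes no time and is no camera call; for the wrist camera it gives the pose at the moment of the call.
- robot.hand_in(): hands the job in; it is judged then, once.
Trained networks look in the newest picture that a camera, given by its name, has taken for a name from the list of things; names that differ only in an ending like _2 or _b are one class to them, and where a whole thing is asked for, a point or a joint stands for the part that bears it (a point fixed in the world has none). Each returns a list of dicts, best first, with "confidence" (0 to 1); they miss things now and then, are a little off and sometimes report something else, mostly with a low value. They report only what shows in the picture. A call takes as long as a camera call.
- models.find_in(target, camera): "position" ([x, y, z] in m, in world coordinates, good to about 4 mm: the middle of the surface that is visible of it).
- models.pinpoint(target, camera): "position" ([x, y, z] in m, in world coordinates, good to about 4 mm: a listed point, or the origin of a listed thing).
The state is a dict: "time": time; "qpos": joint angles; "qvel": joint speeds; "joint_efforts": joint torques, N m; "tool_pos": TCP position; "tool_rot": TCP orientation; "contact_force": force on the tool from outside, world axes, zero at the start; "torque": the same for the moment, N m; "opening": finger opening in m; "grip_force": force on a finger pad.
Only numpy, scipy, OpenCV 4.12 (cv2) and the standard library are available. Lean on these libraries where they do the work, as an engineer would, in place of code of your own. Each camera call takes 0.05 s, during which the arm holds its last target. There are 200 camera calls.

## Working session

There is one attempt and no reset: what is moved stays moved. The work goes in short steps, Python scripts to look and compute and a shell command to move; the robot and the scene stay as the last step left them, time stands still between calls to the robot, and variables do not carry over. Pictures are saved under pics/ and viewed, at most 11 in all, crops included, and the job is handed in when it is done.

```bash
mkdir -p pics; ls; python3 - <<'E'
from cell import observe,cams,robot,models
import cv2,numpy as np
s=observe();print(s['time'],s['tool_pos'],s['tool_rot'],s['opening'])
for c in ['top','side']:
    im=cams.read_camera(c);cv2.imwrite(f'pics/{c}0.png',im[:,:,::-1])
    for t in ['station','carrier_mark','handle_top','spindle_top','knob_grip','knob','soft_jaw','t_nut','collet']:
        r=models.pinpoint(t,c);print(c,t,[(np.round(d['position'],4).tolist(),round(d['confidence'],2)) for d in r[:2]])
print(observe()['time'])
E
```

```text
pics
0.0 [ 0.18483292 -0.49123529  0.40403913] [-3.14005674e+00 -2.20987982e-04  3.59770625e-01] 0.091542834091474
top station [([0.6118, -0.0398, 0.0267], 0.79)]
top carrier_mark [([0.5955, -0.1552, 0.0434], 0.74), ([0.592, -0.2152, 0.0881], 0.6)]
top handle_top [([0.5889, -0.2171, 0.09], 0.8)]
top spindle_top [([0.5984, -0.1084, 0.098], 0.87)]
top knob_grip [([0.5032, 0.2858, 0.0558], 0.92)]
top knob [([0.5086, 0.2846, 0.0014], 0.56)]
top soft_jaw [([0.3796, 0.0108, -0.0028], 0.87), ([0.5984, -0.107, 0.0984], 0.43)]
top t_nut [([0.6699, 0.3547, -0.0004], 0.58), ([0.5092, 0.2818, -0.0007], 0.25)]
top collet [([0.8126, 0.027, 0.0004], 0.94)]
side station [([0.6085, -0.0445, 0.0266], 0.83)]
side carrier_mark [([0.5958, -0.1542, 0.0418], 0.93)]
side handle_top [([0.5855, -0.2167, 0.0898], 0.65)]
side spindle_top [([0.5986, -0.1076, 0.1001], 0.67)]
side knob_grip [([0.5075, 0.2852, 0.0579], 0.55)]
side knob [([0.5074, 0.2868, 0.0032], 0.81)]
side soft_jaw [([0.383, 0.0139, 0.0028], 0.94)]
side t_nut [([0.671, 0.3516, -0.0014], 0.63)]
side collet [([0.8107, 0.0281, 0.0033], 0.84)]
1.0
```

View pics/top0.png

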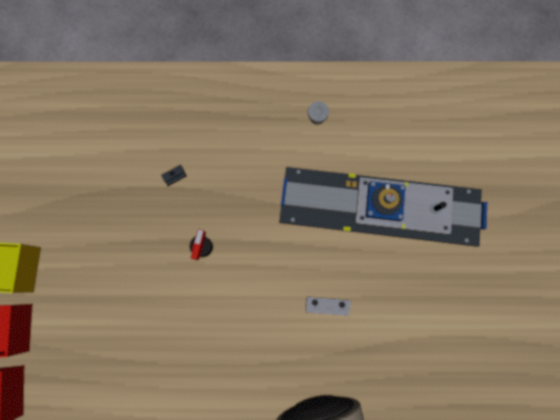

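View pics/side0.png

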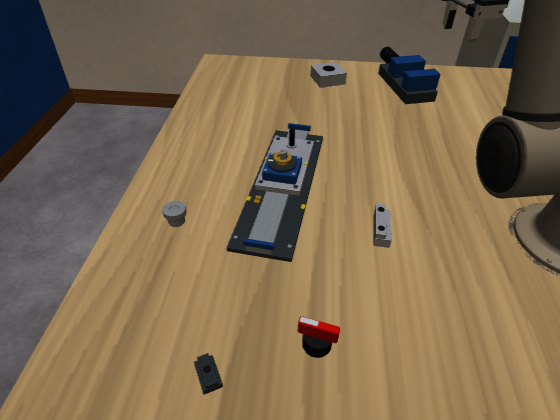

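Top view: the slide runs right to left, from (482,215) to (285,195). The handle is at (440,206), the spindle at (389,198) and the knob at (201,245), its white end up. Next I'll move over the handle for a close wrist view.

```bash
cat > h.py <<'E'
from cell import observe,cams,robot,models
import cv2,numpy as np
from scipy.spatial.transform import Rotation as R
def go(p,yaw,p0=None,r0=None):
    """shift shares and turn share from present pose to TCP p, tool down with yaw"""
    s=observe(); A=R.from_euler('xyz',s['tool_rot']); B=R.from_euler('xyz',[np.pi,0,yaw])
    d=A.inv().apply(np.array(p)-s['tool_pos'])/0.4
    t=(A.inv()*B).as_rotvec()[2]
    t=(t+np.pi)%(2*np.pi)-np.pi
    print('go',np.round(d,4).tolist(),'turn',round(t/np.pi,4))
def snap(c,name=None):
    m=cams.camera_model(c); im=cams.read_camera(c)
    if name: cv2.imwrite(f'pics/{name}.png',im[:,:,::-1])
    return im,m
def plane(m,uv,z):
    K,T=np.array(m['camera_matrix']),np.array(m['pose'])
    d=T[:3,:3]@np.linalg.solve(K,[uv[0],uv[1],1]); return T[:3,3]+d*(z-T[2,3])/d[2]
def tri(obs):
    A=np.zeros((3,3));b=np.zeros(3)
    for m,uv in obs:
        K,T=np.array(m['camera_matrix']),np.array(m['pose'])
        d=T[:3,:3]@np.linalg.solve(K,[uv[0],uv[1],1]);d/=np.linalg.norm(d);P=np.eye(3)-np.outer(d,d);A+=P;b+=P@T[:3,3]
    return np.linalg.solve(A,b)
def pins(c,names):
    for t in names:
        print(c,t,[(np.round(d['position'],4).tolist(),round(d['confidence'],2)) for d in models.pinpoint(t,c)[:2]])
E
python3 - <<'E'
from h import *
go([0.585,-0.20,0.40],-0.10)
m=cams.camera_model('wrist');T=np.array(m['pose']);print(T.round(3),np.array(m['camera_matrix'])[0])
E
```

```text
go [1.1928, -0.3296, 0.0118] turn 0.1464
[[ 0.352 -0.896 -0.272  0.259]
 [-0.936 -0.336 -0.102 -0.463]
 [ 0.     0.291 -0.957  0.386]
 [ 0.     0.     0.     1.   ]] [297.31052786   0.         274.85025446]
```

```bash
python3 -m jog '[[[1,-0.33,0.01],0.146,0.5],[[1,-0.33,0.01],0.146,0.5],[[1,-0.33,0.01],0.146,0.5],[[1,-0.33,0.01],0.146,0.5],[[1,-0.33,0.01],0.146,0.5],[[1,-0.33,0.01],0.146,0.5],[[1,-0.33,0.01],0.146,0.5],[[1,-0.33,0.01],0.146,0.5]]' 40; python3 - <<'E'
from h import *
im,m=snap('wrist','w1');pins('wrist',['carrier_mark','handle_top','spindle_top','station'])
s=observe();print(s['time'],s['tool_pos'],s['tool_rot'],s['opening'])
go([0.588,-0.217,0.33],-0.10)
E
```

```text
time: 2.0
tool_pos: [0.5151, -0.2241, 0.4003]
tool_rot: [-3.141, -0.0, -0.094]
contact_force: [-0.9, -0.8, 0.2]
opening: 0.0459
grip_force: 0.0
wrist carrier_mark [([0.5907, -0.1485, 0.0425], 0.79)]
wrist handle_top [([0.5888, -0.2134, 0.0898], 0.65)]
wrist spindle_top [([0.5984, -0.1042, 0.0981], 0.95)]
wrist station [([0.6059, -0.0449, 0.0262], 0.8)]
2.25 [ 0.51198819 -0.22793263  0.40079895] [ 3.14134325e+00  2.13253458e-04 -1.00530268e-01] 0.04571522895580341
go [0.1864, -0.0463, 0.1769] turn -0.0002
```

View pics/w1.png

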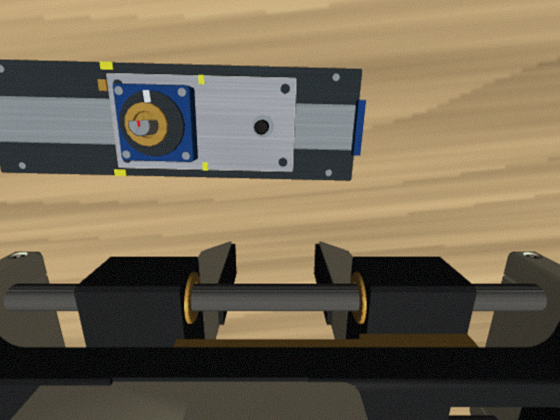

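Wrist view: base marks at (106,65) and (120,172), carrier marks at (201,79) and (206,166), handle top at (261,127), spindle top at about (141,127).

```bash
python3 - <<'E'
from h import *
m=cams.camera_model('wrist')
b1,b2=plane(m,(106,65),.012),plane(m,(120,172),.012);c1,c2=plane(m,(201,79),.043),plane(m,(206,166),.043)
S,C=(b1+b2)/2,(c1+c2)/2
print(S,C,np.linalg.norm((S-C)[:2]),'yaw',np.arctan2(*(b1-b2)[1::-1]),np.arctan2(*(c1-c2)[1::-1]),np.arctan2(-(S-C)[0],(S-C)[1]))
print('handle',plane(m,(261,127),.088))
# base end corners
e=plane(m,(361,69),.012);f=plane(m,(352,180),.012);print(np.arctan2(*(e-f)[1::-1]))
e=plane(m,(352,180),.012);f=plane(m,(0,172),.012);print(np.arctan2(-(f-e)[0],(f-e)[1]))
# handle by two views
mt=cams.camera_model('top')
im=cv2.imread('pics/top0.png');cv2.imwrite('pics/t0c.png',cv2.resize(im[160:250,340:500],None,fx=5,fy=5,interpolation=cv2.INTER_CUBIC))
E
```

```text
[ 0.60630072 -0.04317088  0.012     ] [ 0.59184807 -0.15696959  0.043     ] 0.11471279572380894 yaw -0.12303923072358154 -0.11120210888918683 -0.12632558623684548
handle [ 0.58376846 -0.22144371  0.088     ]
-0.10526013490846946
-0.124079209952168
```

View pics/t0c.png

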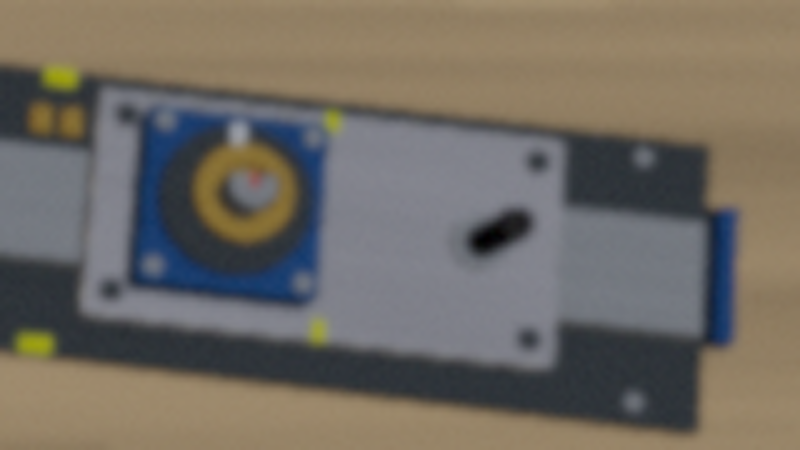

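The crop puts the handle's top end at top-picture pixel (443,204).

```bash
python3 - <<'E'
from h import *
m=cams.camera_model('wrist');mt=cams.camera_model('top')
h=tri([(m,(261,127)),(mt,(443,204.2))]);print('tri handle',h, plane(mt,(443,204.2),.088))
go([0.585,-0.219,0.27],-0.12);go([0.585,-0.219,0.225],-0.12)
E
```

```text
tri handle [ 0.58603306 -0.21974463  0.07941908] [ 0.58673324 -0.21502228  0.088     ]
go [0.1794, -0.0406, 0.3269] turn 0.0062
go [0.1795, -0.0406, 0.4394] turn 0.0062
```

```bash
python3 -m jog '[[[0.18,-0.04,0.2],0.006,0.5],[[0.18,-0.04,0.3],0.006,0.5],[[0.18,-0.04,0.38],0.006,0.5],[[0.18,-0.04,0.434],0.006,0.5],[[0.18,-0.04,0.434],0.006,0.5],[[0.18,-0.04,0.434],0.006,1],[[0.18,-0.04,0.434],0.006,1],[[0.18,-0.04,0.434],0.006,1],[[0.18,-0.04,0.434],0.006,1],[[0.18,-0.04,0.434],0.006,1]]' 40; python3 - <<'E'
from h import *
s=observe();print(s['time'],s['tool_pos'],s['tool_rot'],s['opening'],s['grip_force'],s['contact_force'])
u=np.array([0.12,0.993])
g=s['tool_pos'][:2]+u*0.1147
go([*g,s['tool_pos'][2]],-0.12)
E
```

```text
time: 3.5
tool_pos: [0.5861, -0.2181, 0.2279]
tool_rot: [3.141, -0.001, -0.118]
contact_force: [-1.1, 1.5, 6.4]
opening: 0.0129
grip_force: 40.0
3.5 [ 0.58614549 -0.21814032  0.22794374] [ 3.14122079e+00 -1.02081849e-03 -1.17633579e-01] 0.012883137554746668 40.00114381313324 [-1.14628183  1.52802709  6.38140473]
go [0.0008, -0.2868, -0.0001] turn 0.0008
```

```bash
python3 -m jog '[[[0,-0.04,0],0,1],[[0,-0.09,0],0,1],[[0,-0.14,0],0,1],[[0,-0.19,0],0,1],[[0,-0.23,0],0,1],[[0,-0.25,0],0,1],[[0,-0.27,0],0,1],[[0,-0.28,0],0,1],[[0,-0.287,0],0,1],[[0,-0.287,0],0,1]]'; python3 - <<'E'
from h import *
s=observe();print(s['tool_pos'],s['contact_force'])
im,m=snap('wrist','w2');im,m=snap('top','t2');pins('top',['carrier_mark','handle_top','spindle_top','station'])
a=cv2.imread('pics/w2.png');b=cv2.imread('pics/t2.png')[150:250,280:460]
cv2.imwrite('pics/j2.png',np.vstack([a,cv2.resize(b,(560,311),interpolation=cv2.INTER_CUBIC)])[:600+131][100:700])
E
```

```text
time: 4.75
tool_pos: [0.5996, -0.1041, 0.2279]
tool_rot: [3.141, -0.001, -0.117]
contact_force: [-1.9, 0.8, 6.5]
opening: 0.0131
grip_force: 40.0
[ 0.59960466 -0.10410187  0.22793171] [-1.93735777  0.75792932  6.51770895]
top carrier_mark [([0.6082, -0.0395, 0.0423], 0.72)]
top handle_top []
top spindle_top [([0.6102, 0.0059, 0.0964], 0.75)]
top station [([0.6116, -0.0378, 0.029], 0.7)]
```

View pics/j2.png

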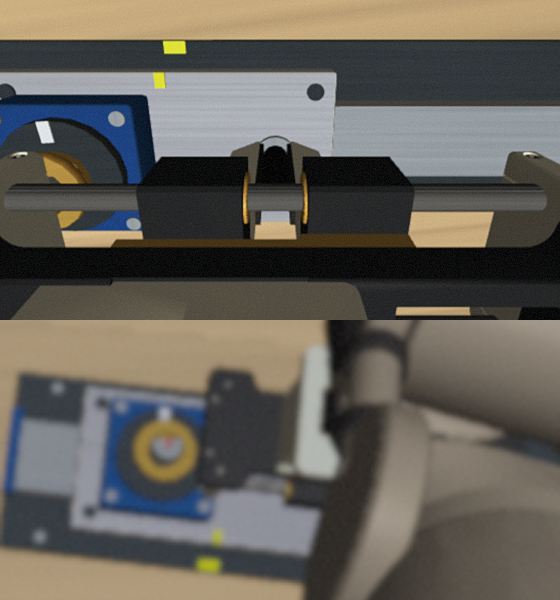

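Wrist pixels (crop starts at row 100): base mark (174,147), carrier mark (159,180), nearly in line. I'll correct for perspective.

```bash
python3 - <<'E'
from h import *
m=cams.camera_model('wrist')
b,c=plane(m,(174.5,147.5),.012),plane(m,(159.5,180.5),.043)
y=.118;u=np.array([np.sin(y),np.cos(y)]);d=(b-c)[:2];print(b,c,'along',d@u,'across',d@[u[1],-u[0]])
s=observe();print(s['time'],s['tool_pos'],s['contact_force'])
E
```

```text
[ 0.66794797 -0.04583412  0.012     ] [ 0.65254729 -0.04399914  0.043     ] along -9.159082893414041e-06 across 0.015509606728017853
5.05 [ 0.59961284 -0.10413149  0.22794501] [-1.45795965  0.84841937  6.02845016]
```

```bash
python3 -m jog '[[[0,0,0],0,0.7],[[0,0,0],0,0.7],[[0,0,-0.1],0,0.5],[[0,0,-0.25],0,0.5],[[-0.05,-0.1,-0.36],0,0.5],[[-0.17,-0.2,-0.36],0,0.5],[[-0.2,-0.27,-0.36],0,0.5],[[-0.2,-0.27,-0.36],0,0.5],[[-0.2,-0.27,-0.36],0,0.5]]'; python3 - <<'E'
from h import *
s=observe();print(s['tool_pos'],s['contact_force'])
im,m=snap('wrist','w3');pins('wrist',['spindle_top','carrier_mark','station'])
print(np.array(m['pose']).round(4).tolist())
E
```

```text
time: 6.18
tool_pos: [0.5331, 0.0121, 0.3711]
tool_rot: [3.141, -0.0, -0.118]
contact_force: [0.4, 0.2, -0.5]
opening: 0.046
grip_force: 0.0
[0.53310402 0.01205775 0.37105476] [ 0.39064966  0.17937538 -0.46135736]
wrist spindle_top [([0.6155, 0.0087, 0.1024], 0.58), ([0.5051, 0.2834, 0.0569], 0.23)]
wrist carrier_mark [([0.6057, -0.0394, 0.0411], 0.73)]
wrist station [([0.6089, -0.0461, 0.0286], 0.62)]
[[-0.1178, -0.9501, -0.2888, 0.6122], [-0.993, 0.1127, 0.0343, 0.0031], [-0.0001, 0.2908, -0.9568, 0.352], [0.0, 0.0, 0.0, 1.0]]
```

View pics/w3.png

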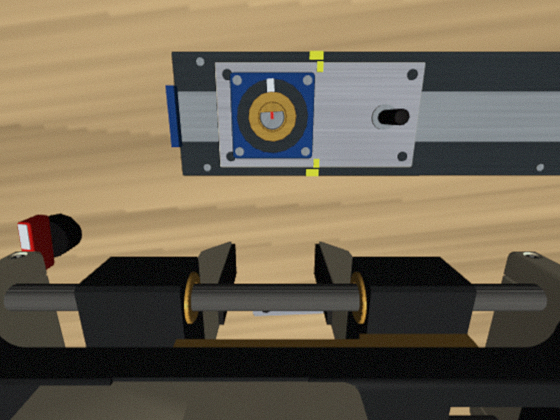

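Wrist view: the yellow marks line up at (316–320, 56–66) and (312–316, 163–172). Spindle at (272,117), white flat line at (270,85). Next I'll segment these precisely.

```bash
python3 - <<'E'
from h import *
m=cams.camera_model('wrist')
im=cv2.imread('pics/w3.png');hsv=cv2.cvtColor(im,cv2.COLOR_BGR2HSV)
def blobs(mask,mn=8):
    n,l,st,ce=cv2.connectedComponentsWithStats(mask.astype(np.uint8));return [(st[i,4],ce[i],l==i) for i in range(1,n) if st[i,4]>=mn]
H,S,V=cv2.split(hsv)
roi=np.zeros(H.shape,bool);roi[45:180,170:430]=1
Y=blobs(roi&(H>25)&(H<35)&(S>150)&(V>120))
for b in Y: print('yel',b[0],b[1].round(1))
r2=np.zeros_like(roi);r2[70:165,230:316]=1
br=r2&(H>12)&(H<25)&(S>120)&(V>60)
b=max(blobs(br),key=lambda b:b[0]);c=cv2.findContours(b[2].astype(np.uint8),0,1)[0][0];h=cv2.convexHull(c);e=cv2.fitEllipse(h);print('brass',b[0],e, plane(m,e[0],.087))
r3=np.zeros_like(roi);r3[74:98,262:280]=1
w=blobs(r3&(V>170)&(S<50));
for x in w:
    e2=cv2.minAreaRect(np.argwhere(x[2])[:,::-1].astype(np.float32));print('white',x[0],x[1],e2)
rd=r2&((H<8)|(H>172))&(S>100)&(V>80)
for x in blobs(rd,4):print('red',x[0],x[1],plane(m,x[1],.101))
crop=im[60:170,215:330];cv2.imwrite('pics/w3c.png',cv2.resize(crop,None,fx=6,fy=5.45*6/5.45,interpolation=cv2.INTER_CUBIC)[:600])
E
```

```text
yel 127 [316.2  55. ]
yel 59 [319.7  65.9]
yel 45 [316. 163.]
yel 90 [311.9 172. ]
brass 1472 ((271.83953857421875, 116.13081359863281), (47.42888259887695, 49.55894470214844), 178.97215270996094) [0.61343161 0.00505677 0.087     ]
white 92 [270.02173913  84.92391304] ((270.0, 84.5), (13.0, 6.0), 90.0)
red 24 [271.5 115. ] [0.61425955 0.00508874 0.101     ]
```

View pics/w3c.png

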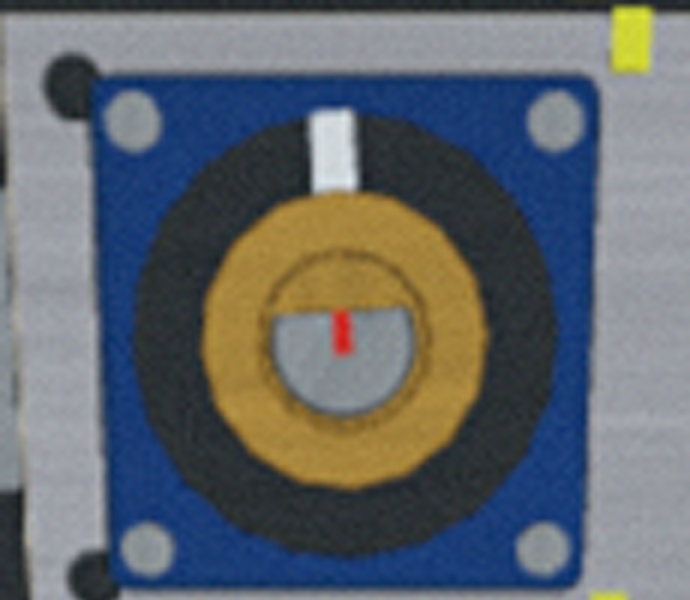

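```bash
cat >> h.py <<'E'
def brass(im,m,near,z=.087):
    H,S,V=cv2.split(cv2.cvtColor(im,cv2.COLOR_RGB2HSV));k=((H>12)&(H<25)&(S>120)&(V>60)).astype(np.uint8)
    K,T=np.array(m['camera_matrix']),np.array(m['pose']);p=K@(T[:3,:3].T@(np.array(near)-T[:3,3]));p=p[:2]/p[2]
    r=np.zeros_like(k);cv2.circle(r,tuple(int(v) for v in p),36,1,-1);k&=r
    n,l,st,_=cv2.connectedComponentsWithStats(k);i=1+np.argmax(st[1:,4])
    c=cv2.findContours((l==i).astype(np.uint8),0,1)[0][0];e=cv2.fitEllipse(cv2.convexHull(c));print('brass',e,plane(m,e[0],z).round(4));return e[0]
E
python3 - <<'E'
from h import *
im,m=snap('wrist','w4');brass(im,m,(.613,.005,.087));print(observe()['tool_pos'],observe()['time'])
f=plane(m,(215+344.5/6,60+334/6),.071);w=plane(m,(215+334/6,60+150/6),.071);print('yaw white',np.arctan2(*(w-f)[1::-1]))
a=plane(m,(215+272/6,60+314/6),.101);b=plane(m,(215+412/6,60+306/6),.101);d=a-b;print('yaw flat',np.arctan2(-d[0],d[1]))
go([.55,.05,.37],-.12);go([.42,.285,.37],-.12)
E
```

```text
brass ((271.3358459472656, 115.94249725341797), (47.500701904296875, 49.846275329589844), 179.24017333984375) [0.6136 0.0055 0.087 ]
[0.53307145 0.01166848 0.37074569] 6.425
yaw white -0.06219143217580949
yaw flat -0.06518626924030607
go [0.0307, -0.1002, 0.0018] turn 0.0003
go [-0.3618, -0.645, 0.0019] turn 0.0003
```

```bash
python3 -m jog '[[[-0.36,-0.64,0],0,0.3],[[-0.36,-0.64,0],0,0.3],[[-0.36,-0.64,0],0,0.3],[[-0.36,-0.64,0],0,0.3],[[-0.36,-0.64,0],0,0.3],[[-0.36,-0.64,0],0,0.3],[[-0.36,-0.64,0],0,0.3]]'; python3 - <<'E'
from h import *
for i in range(3): im,m=snap('wrist','w5')
pins('wrist',['knob_grip','knob'])
print(observe()['tool_pos'],np.array(m['pose'])[:3,3])
H,S,V=cv2.split(cv2.cvtColor(im,cv2.COLOR_RGB2HSV))
k=(((H<8)|(H>172))&(S>120)&(V>120)).astype(np.uint8);n,l,st,ce=cv2.connectedComponentsWithStats(k)
for i in range(1,n):
    if st[i,4]>60:print('red',st[i],ce[i])
E
```

```text
time: 7.3
tool_pos: [0.4202, 0.2831, 0.3709]
tool_rot: [3.141, -0.0, -0.118]
contact_force: [0.0, 0.1, 0.2]
opening: 0.0641
grip_force: 0.0
wrist knob_grip [([0.5044, 0.282, 0.0549], 0.91)]
wrist knob [([0.5077, 0.2855, 0.0033], 0.56)]
[0.42037824 0.28267982 0.37105349] [0.49951318 0.27349099 0.35189832]
red [253  73  19  72 609] [260.90804598 118.17569787]
```

View pics/w5.png

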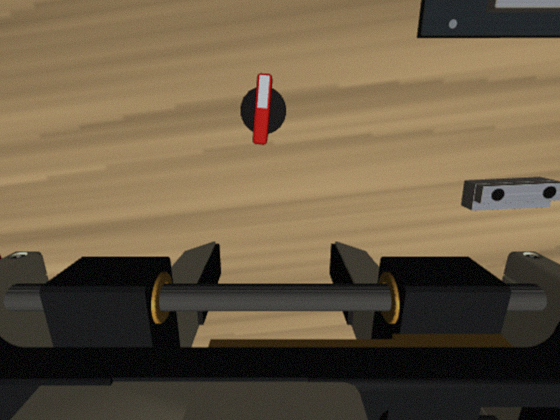

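Wrist view: wing bar from (265,73), the white end, to (260,144), with the hub round (263,109).

```bash
python3 - <<'E'
from h import *
m=cams.camera_model('wrist')
def bar(f,box):
    im=cv2.imread(f);H,S,V=cv2.split(cv2.cvtColor(im,cv2.COLOR_BGR2HSV))
    k=((((H<8)|(H>172))&(S>120)&(V>100))|((V>170)&(S<60)));r=np.zeros_like(k);r[box[1]:box[3],box[0]:box[2]]=1
    q=cv2.minAreaRect(np.argwhere(k&r)[:,::-1].astype(np.float32));print(q);return cv2.boxPoints(q),q[0]
p,c=bar('pics/w5.png',(240,60,290,155))
o=np.argsort(p[:,1]);w=[plane(m,p[i],.058) for i in o]
A=(w[0]+w[1])/2;B=(w[2]+w[3])/2;print('ends',A,B,'ctr',(A+B)/2,'len',np.linalg.norm(A-B),np.linalg.norm(w[0]-w[1]),'yaw',np.arctan2(*(A-B)[1::-1]))
mt=cams.camera_model('top');p2,c2=bar('pics/top0.png',(185,225,215,265))
print('tri',tri([(m,c),(mt,c2)]),plane(mt,c2,.058),'hub',plane(m,(263.5,110),.028))
E
```

```text
((261.9176330566406, 108.57058715820312), (14.649032592773438, 70.79087829589844), 4.398705005645752)
ends [0.53864719 0.27831265 0.058     ] [0.47690971 0.29170137 0.058     ] ctr [0.50777845 0.28500701 0.058     ] len 0.06317256745803412 0.013292084778882914 yaw -0.213558446702511
((196.6227569580078, 244.88368225097656), (7.815677642822266, 28.645532608032227), 14.534454345703125)
tri [0.50781012 0.28524618 0.05609592] [0.5065734 0.2851924 0.058    ] hub [0.5081608  0.28449303 0.028     ]
```

```bash
python3 - <<'E'
from h import *
go([.5078,.285,.209],-.213)
E
```

```text
go [0.2163, -0.0319, 0.4051] turn 0.0297
```

```bash
python3 -m jog '[[[0.216,-0.032,0.1],0.03,0.4],[[0.216,-0.032,0.22],0.03,0.4],[[0.216,-0.032,0.32],0.03,0.4],[[0.216,-0.032,0.38],0.03,0.4],[[0.216,-0.032,0.405],0.03,0.4],[[0.216,-0.032,0.405],0.03,0.4],[[0.216,-0.032,0.405],0.03,1],[[0.216,-0.032,0.405],0.03,1],[[0.216,-0.032,0.405],0.03,1],[[0.216,-0.032,0.405],0.03,1],[[0.216,-0.032,0.405],0.03,1],[[0.216,-0.032,0.405],0.03,1]]' 55; python3 - <<'E'
from h import *
s=observe();print(s['tool_pos'],s['tool_rot'])
im,m=snap('top','t6');im,m=snap('wrist','w6');pins('wrist',['knob_grip','knob'])
go([.55,.04,.37],-.06)
E
```

```text
time: 9.05
tool_pos: [0.5071, 0.2861, 0.2092]
tool_rot: [3.141, -0.0, -0.212]
contact_force: [-0.2, 0.0, 2.3]
opening: 0.0135
grip_force: 55.0
[0.50711789 0.28611339 0.20918863] [ 3.14144600e+00 -9.04471570e-05 -2.11962965e-01]
wrist knob_grip [([0.5079, 0.2857, 0.0593], 0.6)]
wrist knob []
go [0.2343, 0.5791, -0.4019] turn -0.0484
```

```bash
python3 -m jog '[[[0,0,-0.15],0,1],[[0,0,-0.3],0,1],[[0.05,0.1,-0.4],-0.01,1],[[0.15,0.25,-0.4],-0.02,1],[[0.2,0.4,-0.4],-0.048,1],[[0.234,0.55,-0.4],-0.048,1],[[0.234,0.58,-0.4],-0.048,1],[[0.234,0.58,-0.4],-0.048,1]]'; python3 - <<'E'
from h import *
for i in range(3): im,m=snap('wrist','w7')
brass(im,m,(.613,.005,.087));s=observe();print(s['tool_pos'],s['tool_rot'])
a=cv2.imread('pics/w6.png')[120:420];b=cv2.imread('pics/w7.png')[20:320]
cv2.imwrite('pics/j7.png',np.vstack([a,b]))
E
```

```text
time: 10.25
tool_pos: [0.5497, 0.0381, 0.3687]
tool_rot: [3.142, 0.001, -0.064]
contact_force: [1.0, -0.1, -1.5]
opening: 0.0139
grip_force: 55.0
brass ((311.0665283203125, 133.882568359375), (46.54972839355469, 48.87353515625), 26.341968536376953) [0.6137 0.0057 0.087 ]
[0.5497974  0.04055408 0.36893161] [-3.14124901e+00  2.27746520e-04 -6.04298686e-02]
```

View pics/j7.png

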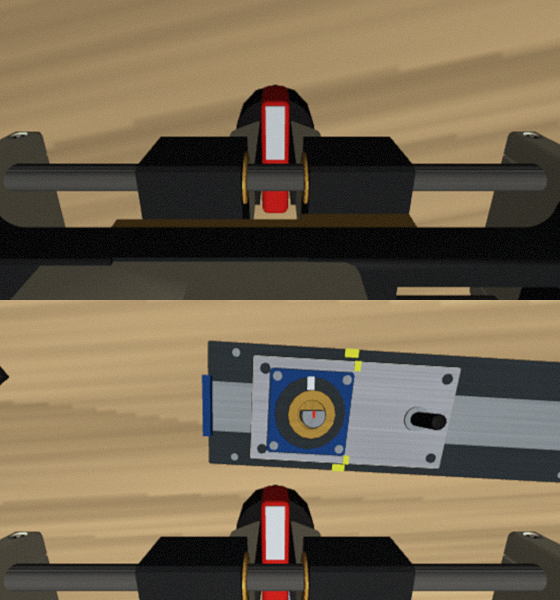

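```bash
python3 - <<'E'
from h import *
im=cv2.imread('pics/w6.png');H,S,V=cv2.split(cv2.cvtColor(im,cv2.COLOR_BGR2HSV))
for r in list(range(202,226,2))+list(range(322,340,2)): print(r,im[r,275].tolist(),end=' ')
s=observe();m=cams.camera_model('wrist');z=s['tool_pos'][2]-.2092+.058
A=R.from_euler('xyz',s['tool_rot'])
print()
for uv in [(275,220.5),(275,332)]:
    print(A.inv().apply(plane(m,uv,z)-s['tool_pos']).round(4))
K=np.array(m['camera_matrix']);T=np.array(m['pose'])
for x in (-.032,.032):  # expected rows if centred
    p=A.apply([x,0,.2092-.058])+s['tool_pos'];q=K@(T[:3,:3].T@(p-T[:3,3]));print(x,q[:2]/q[2])
E
```

```text
202 [102, 142, 168] 204 [72, 98, 114] 206 [0, 0, 47] 208 [2, 8, 58] 210 [9, 14, 62] 212 [0, 0, 55] 214 [8, 8, 63] 216 [11, 14, 61] 218 [3, 7, 62] 220 [12, 12, 79] 222 [13, 18, 140] 224 [9, 11, 166] 322 [23, 24, 180] 324 [24, 29, 184] 326 [23, 25, 181] 328 [25, 26, 183] 330 [20, 22, 181] 332 [31, 38, 161] 334 [110, 151, 172] 336 [106, 150, 171] 338 [92, 133, 161] 
[ 0.0332 -0.0004  0.1512]
[-0.0296 -0.0005  0.1512]
-0.032 [275.85577553 335.68974395]
0.032 [275.93038199 222.83569439]
```

```bash
python3 - <<'E'
from h import *
go([.6123,.0056,.325],-.063)
E
```

```text
go [0.1613, 0.0778, 0.1098] turn 0.0008
```

```bash
python3 -m jog '[[[0.161,0.078,0],0.001,1],[[0.161,0.078,0.05],0.001,1],[[0.161,0.078,0.11],0.001,1],[[0.161,0.078,0.11],0.001,1],[[0.161,0.078,0.11],0.001,1],[[0.161,0.078,0.11],0.001,1]]'; python3 - <<'E'
from h import *
s=observe();print(s['tool_pos'],s['tool_rot'],s['contact_force'],s['torque'])
go([.6123,.0056,.325],-.063)
im,m=snap('side','s8')
K,T=np.array(m['camera_matrix']),np.array(m['pose']);q=K@(T[:3,:3].T@(np.array([.6137,.0055,.108])-T[:3,3]));q=(q[:2]/q[2]).astype(int);print(q)
c=im[q[1]-60:q[1]+40,q[0]-65:q[0]+65,::-1];cv2.imwrite('pics/s8c.png',cv2.resize(c,None,fx=6,fy=6,interpolation=cv2.INTER_CUBIC))
E
```

```text
time: 11.15
tool_pos: [0.6123, 0.0051, 0.3264]
tool_rot: [3.141, -0.002, -0.064]
contact_force: [0.6, -0.6, -2.1]
opening: 0.0137
grip_force: 55.0
[0.6122662  0.0050829  0.32640017] [ 3.14145469e+00 -2.18054322e-03 -6.36280699e-02] [ 0.57171174 -0.61782537 -2.10160518] [0.03572576 0.01733913 0.01354532]
go [-0.0, -0.0013, 0.0035] turn -0.0002
[269 179]
```

View pics/s8c.png

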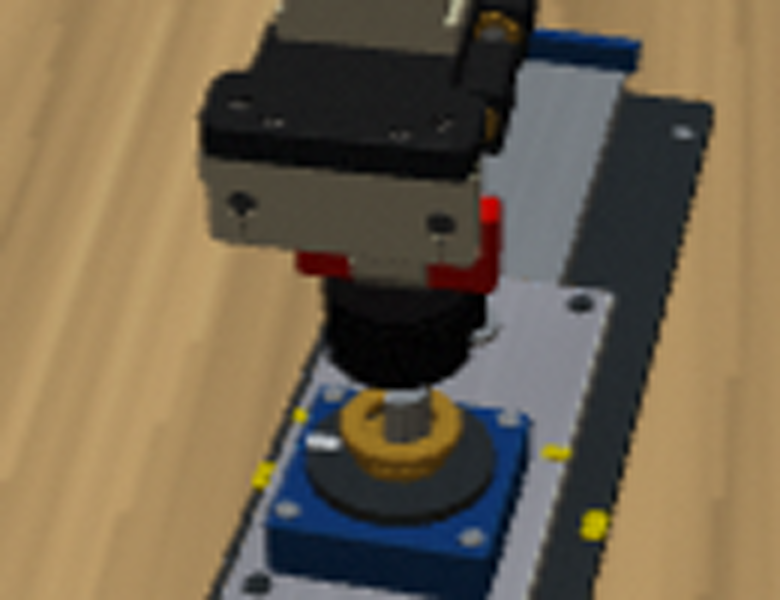

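The side view shows the hub centred over the spindle within about a millimetre. Now down slowly.

```bash
python3 -m jog '[[[0,-0.001,0.02],0,1],[[0,-0.001,0.03],0,1],[[0,-0.001,0.04],0,1],[[0,-0.001,0.048],0,1],[[0,-0.001,0.055],0,1],[[0,-0.001,0.055],0,1]]'; python3 -c "
from h import *
s=observe();print(s['tool_pos'],s['contact_force'],s['torque'])"
```

```text
time: 11.95
tool_pos: [0.6122, 0.005, 0.3029]
tool_rot: [3.142, 0.0, -0.064]
contact_force: [0.7, -0.6, -1.5]
opening: 0.0137
grip_force: 55.0
[0.61216477 0.00497317 0.30285804] [ 0.65798993 -0.57398613 -1.47386876] [ 0.03486452 -0.03579051  0.01613339]
```

```bash
python3 -m jog '[[[0,0,0.01],0,1],[[0,0,0.018],0,1],[[0,0,0.025],0,1],[[0,0,0.03],0,1],[[0,0,0.035],0,1],[[0,0,0.038],0,1],[[0,0,0.038],0,1],[[0,0,0.038],0,1]]' 60; python3 -c "
from h import *
s=observe();print(s['tool_pos'],s['contact_force'],s['torque'])"
```

```text
time: 12.95
tool_pos: [0.6121, 0.005, 0.2889]
tool_rot: [3.141, -0.001, -0.064]
contact_force: [-3.4, 0.2, 7.9]
opening: 0.0136
grip_force: 60.0
[0.61214732 0.00501185 0.28893894] [-3.39616918  0.16587608  7.8584249 ] [ 0.04948254  0.69525827 -0.0180925 ]
```

Force is up about 9.4 N, so the collar is nearly down. A little more.

```bash
python3 -m jog '[[[0,0,0.002],0,1],[[0,0,0.004],0,1],[[0,0,0.004],0,1],[[0,0,0.004],0,1],[[0,0,0.004],0,1]]'; python3 - <<'E'
from h import *
s=observe();print(s['tool_pos'],s['contact_force'])
im,m=snap('side','s9')
pins('side',['spindle_top','knob','knob_grip','carrier_mark','station'])
cv2.imwrite('pics/s9c.png',cv2.resize(im[119:219,204:334,::-1],None,fx=6,fy=6,interpolation=cv2.INTER_CUBIC))
E
```

```text
time: 13.58
tool_pos: [0.6121, 0.005, 0.2881]
tool_rot: [3.141, -0.001, -0.064]
contact_force: [-4.5, 0.2, 11.9]
opening: 0.0137
grip_force: 60.0
[0.61210616 0.00503184 0.28806488] [-4.45520585  0.17142198 11.86071898]
side spindle_top [([0.6117, 0.0051, 0.1044], 0.8)]
side knob [([0.6168, 0.0086, 0.0817], 0.8)]
side knob_grip [([0.6084, -0.0385, 0.0417], 0.62), ([0.6131, 0.006, 0.1361], 0.58)]
side carrier_mark [([0.6063, -0.0404, 0.0418], 0.71)]
side station [([0.6085, -0.0442, 0.0259], 0.56)]
```

View pics/s9c.png

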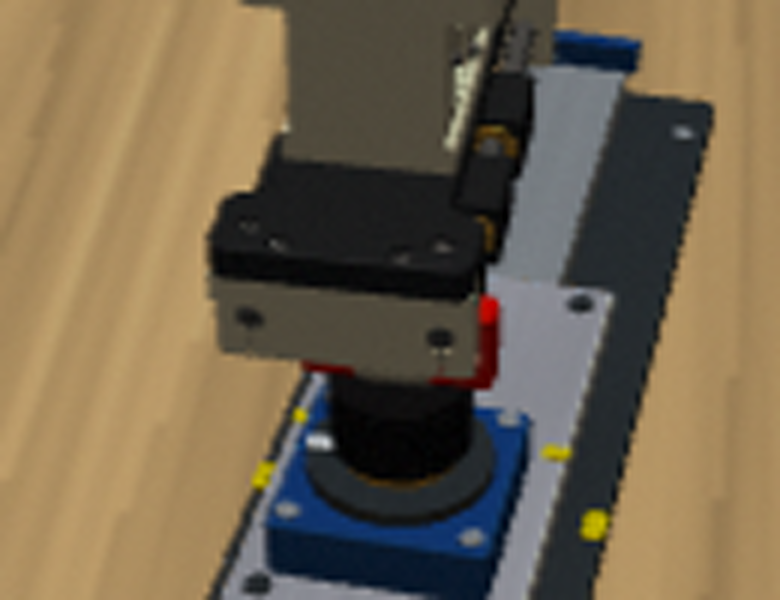

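The knob is down over the spindle with about 13 N on it, so the collar is at its stop. The yellow marks still line up, so I'll hand in.

```bash
python3 -c "
from cell import robot
print(robot.hand_in())"
```

```text
the job is handed in; nothing more can be done
None
```

I handed the job in at about 14 s with the carrier in its station detent and the knob held pressed on the spindle (about 13 N, TCP height as expected for the collar at its stop); hand-in gave no verdict, and the arm went nowhere near the other parts.

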